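# Snap a glass window home in a display block

## Task

In the craft shop, a brass-rimmed glass window sits loosely, standing proud, in the round recess of one wooden display block (the other block's window is already in). Take the wooden pusher from its cork coaster and with it, not with the gripper, press the window straight down past its click until it stops on the bed below, and seat it there with a push of about 20 N; much more, or a jolt, cracks the glass. Then stand the pusher back upright on its coaster and leave everything else where it is.

Things in the scene. Friction and masses are not known exactly. Their poses are not given: they have to be found in the camera images.
- block: Display block to work on: fixed pale wooden block 110 x 110 mm, 63 mm high, a round vertical recess of 54 mm diameter in the middle of its top, six sprung steel ball catches in the recess wall 8.5 mm below the top. Origin: centre of its underside; z up, x and y along its sides. Told from done_block by its window standing proud.
- window: Glass window in a deep brass rim, loose, 90 g, 33 mm high, flat top 50 mm across. Origin: centre of its underside, z up. Starts upright on the catches, top 85 mm above the table (22 mm proud). Pressed some 8 mm it resists up to 5 to 12 N, clicks, slides on with 1 to 5 N, then stops hard on the bed, its top 56 to 69.5 mm above the table, unlike each time. Over 30 N cracks it.
- bed: The grey bed at the bottom of the recess, hidden under the window; it carries a firm layer of backing of unknown thickness on which the window must come to rest. Origin: centre of the recess bottom, 17 mm above the table; the layer's upper face lies 23 to 36.5 mm above the table (not measured, unseen). Meet it slowly, 10 mm/s or less: faster jolts the glass.
- pusher: Dark wooden pusher of about 0.13 kg, 108 mm high, standing upright on the coaster: round flat foot 36 mm across and 14 mm high, above it a plain square handle 24 x 24 mm up to the top. Origin: centre of the foot's underside; z up along the handle, x and y square to the handle's faces. Grip the handle about 70 mm above the foot; the flat foot is what presses.
- coaster: Round cork coaster, fixed on the table, 90 mm across, 10 mm thick. Origin: centre of its underside.
- done_block: Another fixed display block of the same 110 x 110 x 63 mm size, whose window is already home, flush with its top. Nothing to do here.
- carton: Upright soap carton 36 x 58 x 88 mm, bystander. Origin: centre of its underside.
- cube: Dark wooden cube of 40 mm, bystander. Origin: centre of its underside.
- tray: Small open wooden tray 140 x 110 x 35 mm with cards, bystander. Origin: centre of its underside.
Things that resemble listed ones, but are neither listed nor needed, are in the scene too. There is more than one size of the pusher; the one meant has the size given above.

How it is judged:
By the outcome, as a careful person would: the job done as asked, in the order asked, and still so for the second after the job is handed in, with the robot touching nothing.
It also fails if it takes over 48 s, if anything falls off the work surface, if the arm or the gripper's body presses on something with over 40 N, if the wrist force passes 120 N, or if a joint passes its speed limit or range.

## Robot

A 6-joint arm with a two-finger parallel gripper is mounted at the origin on the work surface. World frame = base frame: x ahead of the robot, y to its left, z up, the work surface at z = 0. Lengths are in m, angles in degrees, forces in N, time in s.
With the tool pointing down it reaches from about 0.35 to 0.875 m from the base axis. Payload 15.5 kg.
Tool frame: the origin (TCP) lies midway between the tips of the shut fingers; the grasp point (between the pads) lies env.hold_point_z behind it (env.hold_point_z is the distance from the TCP to the grasp point, in m); z points along the fingers, x is the direction in which the jaws open and shut, and the axes are right-handed (so a half turn about z gives the same grasp; the last joint's range is limited). The gripper opens to 85 mm and grips with 20 to 120 N. Pads are 22 mm wide; open, the fingers measure 114 mm over their backs; the gripper's body (76 mm by 85 mm) begins 54 mm behind the grasp point. The pads swing forward as they close: fully open they stand 13 mm farther back than shut.
Start: joints at [65.518, 28.281, 77.091, -0, 74.628, -5.472], TCP at [0.204, 0.591, 0.231] pointing down, gripper open.
Joint ranges: [-166.48, 166.48], [-47.26, 123.95], [12.59, 153.08], [-70.14, 250.14], [6.76, 159.57], [-176.63, 176.63]. Speed limits (degrees/s): [108.29, 108.29, 147.25, 172.46, 172.46, 172.46].

## Interface

Orientations are given as a 3x3 rotation matrix whose columns are the frame's x, y, z axes.
In Python, from plant import env, imaging, ticket gives the robot as it stands. The module is installed in compiled form; this text tells all that it offers.
- The arm moves only by the tool play_rows, never from a script. Its argument "moves" is a list of rows, each a list of 7 numbers: the shift along the tool's x, y, z in cm, then the turn, a rotation vector about the tool's x, y, z in rad, then the opening, from 0 (shut) to 1 (fully open). A call has 1 to 20 rows; each row shifts and turns the pose as measured when the row begins, along the tool's axes as they then stand; what a row does not reach is not made up. A row lasts 1/10 s, in which the tool goes at most 50 mm and 8.59 degrees, less where a joint would pass 70% of its speed; a pose out of reach is approached as far as the arm can. A call with a gripper value outside its range is refused whole. The fingers move at their own pace and stop on an object; "squeeze" is the grip in N (left out, the last holds). Time passes only in rows, so rows that do not move let the fingers close. It gives the time, the measured TCP pose, the force and the opening at its end, in the units of the state.
- env.sense(): the state, without advancing time (a new reading comes with each control period).
- imaging.capture(name): name is "scene" or "top"; returns a dict with "image" (420x560x3 uint8, blue, green, red), "fov_y" (degrees; the focal length in pixels is half the picture's height over the tangent of half this angle, whatever the lens; pixels are square), "cx", "cy" (the principal point, pixels), "extrinsics" (4x4, takes a point from world to camera coordinates). Camera axes: x right, y down, z forward; pixel columns grow to the right and rows downward; lengths in m; the calibration is good to about 2 mm. A picture is of the moment at which its call begins. There is no depth.
- ticket.close_job(): hands the job in, once; it reports no verdict.
Trained networks look in a picture, given as the dict that the camera call returned (one of the last four; its "shot" number tells which), for a name from the list of things; names that differ only in an ending like _2 or _b are one class to them, and where a whole thing is asked for, a point or a joint stands for the part that bears it (a point fixed in the world has none). Each returns a list of dicts, best first, with "score" (0 to 1); they miss things now and then, are a little off and sometimes report something else, mostly with a low value. They report only what shows in the picture. A call takes as long as a camera call. They do not tell look-alikes from the thing itself.
- imaging.cut_out(picture, name): "mask" (420x560 bool, what is visible of it) and "extent" ([left, top, right, bottom] in pixels, round what is visible of it).
- imaging.landmark_of(picture, name): "position" ([column, row] in pixels: a listed point, or the origin of a listed thing).
The state is a dict: "time_s": time; "joint_pos": joint angles; "joint_velocities": joint speeds; "effort": joint torques, N m; "tcp_pos": TCP position; "orientation": TCP orientation; "force": force on the tool from outside, world axes, zero at the start; "torque": the same for the moment, N m; "opening": opening from 0.0 (shut) to 1.0 (fully open).
Only numpy, scipy, OpenCV 4.12 (cv2) and the standard library are available. Lean on these libraries where they do the work, as an engineer would, in place of code of your own. Each camera call takes 0.05 s, during which the arm holds its last target.

## Working session

There is one attempt and no reset: what is moved stays moved. The work goes in short steps, Python scripts to look and compute and a tool call to move; the robot and the scene stay as the last step left them, time stands still between calls to the robot, and variables do not carry over. Pictures are saved under pics/ and viewed, and the job is handed in when it is done.

Besides the shell and the picture viewer there is one more tool, called after "Request:" by a JSON object that holds its "fn" and its "kwargs". play_rows: Moves the arm, as the interface text tells. Its arguments: {"type":"object","properties":{"moves":{"type":"array"},"squeeze":{"type":"number"}},"required":["moves"]}

```bash
mkdir -p pics
cat > h.py <<'E'
import numpy as np, cv2
from plant import env, imaging, ticket
def cap(n,save=None):
    p=imaging.capture(n)
    if save: cv2.imwrite('pics/%s.png'%save,p['image'])
    return p
def ray(p,uv):
    f=210/np.tan(np.radians(p['fov_y'])/2); E=np.array(p['extrinsics'])
    d=np.array([(uv[0]-p['cx'])/f,(uv[1]-p['cy'])/f,1.]); R=E[:3,:3]; 
    return -R.T@E[:3,3], R.T@d
def atz(p,uv,z):
    o,d=ray(p,uv); return o+d*(z-o[2])/d[2]
def proj(p,X):
    f=210/np.tan(np.radians(p['fov_y'])/2); E=np.array(p['extrinsics'])
    c=E[:3,:3]@np.array(X)+E[:3,3]; return np.array([p['cx']+f*c[0]/c[2],p['cy']+f*c[1]/c[2]])
E
python3 - <<'E'
from h import *
print(env.sense(), env.hold_point_z)
for n in('scene','top'):
    p=cap(n,n+'1'); print(n,p['fov_y'],p['cx'],p['cy'],np.round(p['extrinsics'],3).tolist())
    for k in('pusher','window','block','done_block','coaster','carton','cube','tray'):
        r=imaging.landmark_of(p,k); c=imaging.cut_out(p,k)
        print(k,[(np.round(a['position']).tolist(),round(a['score'],2)) for a in r],[(list(map(int,a['extent'])),round(a['score'],2)) for a in c])
E
```

```text
{'time_s': 0.0, 'joint_pos': array([ 6.55182287e+01,  2.83155668e+01,  7.71269062e+01,  3.44060955e-04,
        7.46288170e+01, -5.47346823e+00]), 'joint_velocities': array([-0.03875399, -0.00532192, -0.07135765, -0.0284781 , -0.03310224,
        0.01969964]), 'effort': array([-4.69770835e-03, -8.82178473e+01, -3.83877218e+01, -4.08458573e-04,
        9.81698890e-03,  1.94759468e-05]), 'tcp_pos': array([0.20342901, 0.59058662, 0.23069418]), 'orientation': array([[ 3.25706358e-01,  9.45470834e-01, -5.20889817e-04],
       [ 9.45470167e-01, -3.25706750e-01, -1.12998038e-03],
       [-1.23802082e-03, -1.24443989e-04, -9.99999226e-01]]), 'force': array([ 0.30773985,  0.41799833, -0.12170551]), 'torque': array([-0.02707794, -0.00237723, -0.00717787]), 'opening': 1.0005098208953211} 0.0187
scene 54.604602331339244 283.1106022914582 206.7204506996118 [[-0.691, 0.723, -0.021, 0.347], [0.404, 0.361, -0.84, -0.19], [-0.6, -0.589, -0.542, 1.204], [0.0, 0.0, 0.0, 1.0]]
pusher [([325.0, 210.0], 0.86), ([283.0, 210.0], 0.62), ([302.0, 195.0], 0.54)] [([279, 177, 285, 214], 0.81), ([316, 165, 337, 
[... 641 characters left out ...]
005, 0.05], [-0.972, -0.08, -0.22, 0.575], [0.219, 0.024, -0.975, 0.92], [0.0, 0.0, 0.0, 1.0]]
pusher [([285.0, 271.0], 0.68), ([330.0, 280.0], 0.59), ([324.0, 252.0], 0.58)] [([324, 273, 339, 286], 0.66), ([275, 258, 295, 274], 0.55)]
window [([234.0, 196.0], 0.84)] [([220, 183, 243, 203], 0.72)]
block [([235.0, 199.0], 0.74)] [([210, 169, 260, 221], 0.76)]
done_block [([408.0, 214.0], 0.79)] [([377, 183, 440, 242], 0.86)]
coaster [([285.0, 271.0], 0.72)] [([267, 251, 302, 291], 0.96)]
carton [([330.0, 168.0], 0.61)] [([316, 148, 345, 177], 0.73)]
cube [([314.0, 220.0], 0.55), ([328.0, 168.0], 0.42)] [([306, 209, 322, 227], 0.71)]
tray [([170.0, 282.0], 0.71)] [([131, 242, 199, 318], 0.62)]
```

View pics/scene1.png

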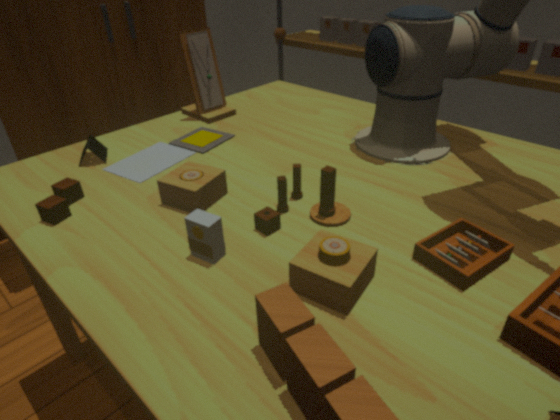

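View pics/top1.png

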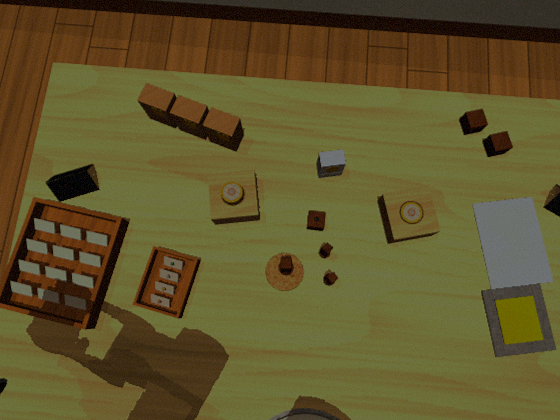

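Run:
```python
import cv2
a=cv2.imread('pics/scene1.png')[155:320,260:400]; cv2.imwrite('pics/s1c.png',cv2.resize(a,None,fx=3.6,fy=3.6,interpolation=2))
b=cv2.imread('pics/top1.png')[155:300,200:350]; cv2.imwrite('pics/t1c.png',cv2.resize(b,None,fx=4,fy=4,interpolation=2))
```

```text
(no output)
```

View pics/s1c.png

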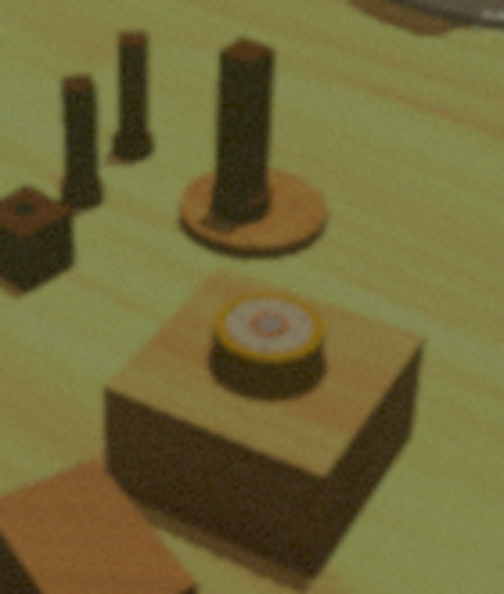

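View pics/t1c.png

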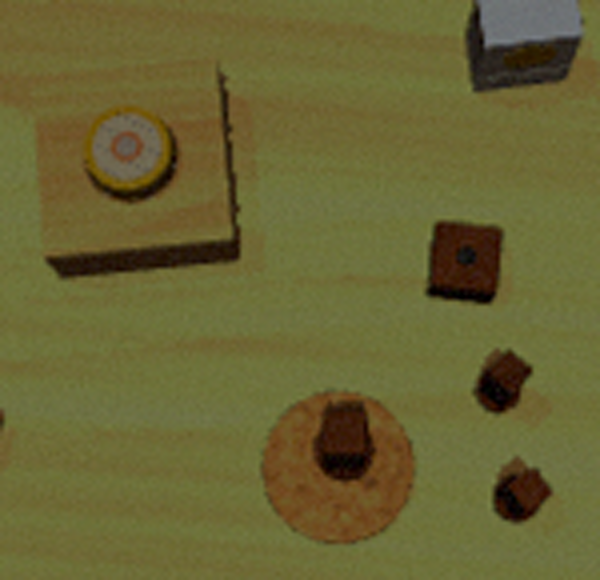

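The scene view shows three pusher-shaped things: base pixels (325,210) on the coaster, and smaller ones at (283,210) and (302,195). The first is the one meant: it stands on the coaster, and its handle is about twice as thick, which I'll check against 108 mm. The block to work on is at (333,275), with its window standing proud at (335,248). The done block is at (194,187).

Run:
```python
from h import *
from scipy.optimize import least_squares
P={n:cap(n) for n in('scene','top')}
def tri(d):
    A=np.zeros((3,3));b=np.zeros(3)
    L=[ray(P[k],v) for k,v in d.items()]
    for o,q in L:
        q=q/np.linalg.norm(q);M=np.eye(3)-np.outer(q,q);A+=M;b+=M@o
    X=np.linalg.solve(A,b); return X,[np.round(proj(P[k],X)-v,1).tolist() for k,v in d.items()]
# corners from crops
s=lambda x,y:np.array([260+x/3.6,155+y/3.6]); t=lambda x,y:np.array([200+x/4,155+y/4])
print('ptop',tri({'scene':s(247,48),'top':t(346,416)}))
print('wintop',tri({'scene':s(269,325),'top':t(127,150)}))
print('cube dot',tri({'scene':s(25,208),'top':t(466,256)}))
print('coaster',tri({'scene':s(253,207),'top':t(338,467)}))
for a,b,c in((s(108,390),t(218,64),'blk L?'),(s(424,342),t(47,255),'blk'),(s(326,474),t(36,112),'blk'),):
    print(c,atz(P['scene'],a,.063),atz(P['top'],b,.063))
print('top corners of block from top',[np.round(atz(P['top'],t(*q),.063),4).tolist() for q in((36,118),(218,64),(238,240),(47,257))])
print('scene',[np.round(atz(P['scene'],s(*q),.063),4).tolist() for q in((108,390),(326,474),(424,342),(215,273))])
print('coaster z.01', atz(P['scene'],s(253,210),.01),atz(P['top'],t(338,467),.01), 'ptop z.118',atz(P['scene'],s(247,48),.118),atz(P['top'],t(346,416),.118),'win',atz(P['scene'],s(269,325),.085),atz(P['top'],t(127,150),.085))
# fit masks
for n in P:
  p=P[n]
  for k,z in(('coaster',.01),('window',.085),('pusher',.118),('done_block',.063)):
    for r in imaging.cut_out(p,k)[:3]:
      m=r['mask']; c=cv2.findContours(m.astype(np.uint8),0,1)[0]; c=max(c,key=len)[:,0]
      X=np.array([atz(p,q,z)[:2] for q in c.astype(float)])
      cc,rr=cv2.minEnclosingCircle((X*1000).astype(np.float32))
      print(n,k,round(r['score'],2),'enc',np.round(cc,1),round(rr,1))
```

```text
ptop (array([0.45527441, 0.0805048 , 0.11949578]), [[-1.5, -0.2], [-1.2, 0.7]])
wintop (array([0.60314585, 0.21580005, 0.08076085]), [[-0.1, -0.0], [-0.0, 0.0]])
cube dot (array([0.56632384, 0.01558732, 0.03790119]), [[-0.1, -0.0], [-0.1, 0.1]])
coaster (array([0.43920651, 0.08126789, 0.00483537]), [[-0.3, -0.0], [-0.2, 0.1]])
blk L? [0.67090945 0.17789106 0.063     ] [0.66467889 0.17049656 0.063     ]
blk [0.5461929  0.26422253 0.063     ] [0.54177251 0.25750185 0.063     ]
blk [0.6485575  0.28196878 0.063     ] [0.62652326 0.27420668 0.063     ]
top corners of block from top [[0.6229, 0.2738, 0.063], [0.6647, 0.1705, 0.063], [0.5596, 0.1486, 0.063], [0.5406, 0.2574, 0.063]]
scene [[0.6709, 0.1779, 0.063], [0.6486, 0.282, 0.063], [0.5462, 0.2642, 0.063], [0.5693, 0.157, 0.063]]
coaster z.01 [0.44771404 0.08844267 0.01      ] [0.43912143 0.08073623 0.01      ] ptop z.118 [0.45151724 0.08145064 0.118     ] [0.45721419 0.07804263 0.118     ] win [0.60750026 0.21903577 0.085     ] [0.60208574 0.21507654 0.085     ]
scene coaster 0.75 enc [446.8  88.3] 49.3
scene window 0.9 enc [617.9 225. ] 38.3
scene pusher 0.82 enc [531.2  65.7] 68.9
scene pusher 0.76 enc [579.3  79.1] 66.1
scene done_block 0.65 enc [ 612.2 -158.8] 114.7
top coaster 0.8 enc [440.2  81.4] 45.8
top window 0.95 enc [602.4 215. ] 28.0
top pusher 0.6 enc [443.9  78. ] 19.5
top pusher 0.57 enc [388.8 328.3] 79.5
top pusher 0.55 enc [484.2  -1.2] 17.1
top done_block 0.75 enc [ 589.9 -191.9] 83.3
```

Run:
```python
from h import *
p=cap('top','top2');q=cap('scene')
print('decoys',atz(q,(283,210),0),atz(q,(302,195),0))
print('decoys top',[atz(p,(x,y),0.0) for x,y in((322,257),(326,281))])
a=p['image'][248:296,262:310]; b=q['image'][158:230,295:360]
b=cv2.resize(b,None,fx=6,fy=6,interpolation=2)
a=cv2.resize(a,(432,432),interpolation=2)
c=np.zeros((432,432+b.shape[1],3),np.uint8);c[:,:432]=a;c[:b.shape[0],432:]=b
c=cv2.convertScaleAbs(c,alpha=1.8)
cv2.imwrite('pics/z.png',c)
for i in(0,): 
  for t in(None,):
    print([np.round(atz(p,(262+x/9,248+y/9),.118),4) for x,y in((200,100),(210,160))])
```

```text
decoys [ 4.95482294e-01 -7.33315504e-03  5.55111512e-17] [ 4.18583567e-01 -1.85454617e-02  5.55111512e-17]
decoys top [array([ 0.48258682, -0.00615635,  0.        ]), array([ 0.42638415, -0.01920413,  0.        ])]
[array([0.4566, 0.0828, 0.118 ]), array([0.4427, 0.0793, 0.118 ])]
```

View pics/z.png

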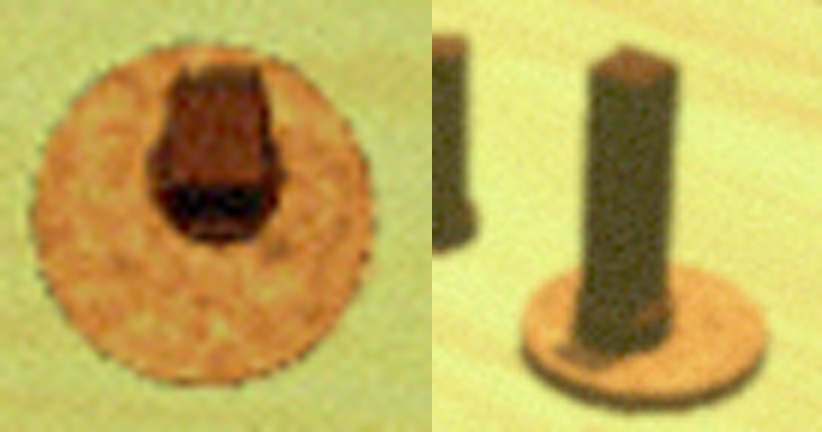

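Run:
```python
from h import *
out=[]
for n,(x0,y0,w,h) in(('top',(268,248,36,36)),('scene',(305,160,48,48))):
    im=np.mean([cap(n)['image'].astype(float) for _ in range(5)],0)
    np.save('pics/avg_%s.npy'%n,im)
    c=cv2.resize(im[y0:y0+h,x0:x0+w],(396,396),interpolation=cv2.INTER_CUBIC)
    out.append(np.clip(255*(np.clip(c,0,255)/110)**.6,0,255))
cv2.imwrite('pics/z2.png',np.hstack(out))
print(env.sense()['time_s'])
```

```text
2.8[ WARN:0@11.012] global loadsave.cpp:1063 imwrite_ Unsupported depth image for selected encoder is fallbacked to CV_8U.
```

View pics/z2.png

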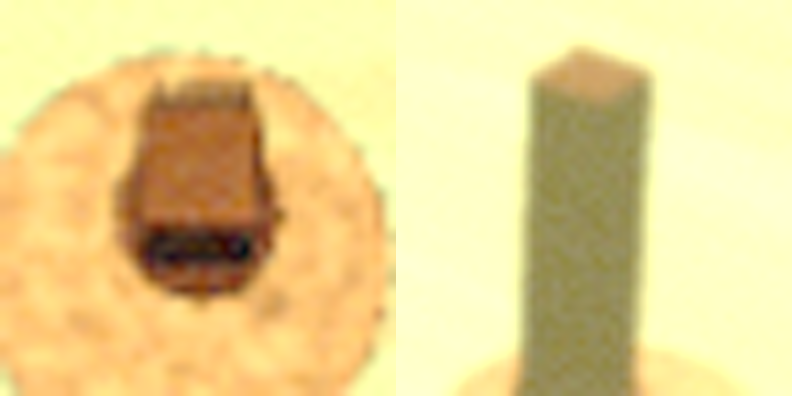

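Run:
```python
from h import *
p=cap('top');q=cap('scene')
S=[np.array([305+x/8.25-.45,160+y/8.25-.45]) for x,y in((137,82),(187,45),(254,72),(207,105))]
T=[np.array([268+x/11-.45,248+y/11-.45]) for x,y in((145,105),(260,101),(262,212),(145,216))]
for c,L in((q,S),(p,T)):
    W=np.array([atz(c,v,.118)[:2]*1000 for v in L]);print(np.round(W,1).tolist(),W.mean(0).round(1))
    for i in range(4):
        d=W[(i+1)%4]-W[i];print(np.linalg.norm(d).round(1),np.degrees(np.arctan2(d[1],d[0])).round(1))
```

```text
[[465.3, 73.4], [441.8, 70.2], [442.4, 91.4], [463.5, 93.5]] [453.2  82.1]
23.7 -172.2
21.3 88.5
21.2 5.5
20.2 -84.7
[[460.2, 90.6], [462.9, 68.5], [441.5, 66.4], [438.9, 88.8]] [450.9  78.6]
22.3 -83.3
21.4 -174.5
22.5 96.7
21.4 4.8
```

Request:
{"fn": "play_rows", "kwargs": {"moves": [[-3.3,3.3,0.4,0,0,0,1],[-3.3,3.3,0.4,0,0,0,1],[-3.3,3.3,0.4,0,0,0,1],[-3.3,3.3,0.4,0,0,0,1],[-3.3,3.3,0.4,0,0,0,1],[-3.3,3.3,0.4,0,0,0,1],[-3.3,3.3,0.4,0,0,0,1],[-3.3,3.3,0.4,0,0,0,1],[-3.3,3.3,0.4,0,0,0,1],[-3.3,3.3,0.4,0,0,0,1],[0,0,0,0,0,-0.143,1],[0,0,0,0,0,-0.143,1],[0,0,0,0,0,-0.143,1]]}}

```text
time_s: 4.2
tcp_pos: [0.4171, 0.1561, 0.1901]
orientation: [[-0.108, 0.994, 0.007], [0.994, 0.108, 0.005], [0.004, 0.007, -1.0]]
force: [0.3, 0.0, -0.5]
opening: 0.999
```

Request:
{"fn": "play_rows", "kwargs": {"moves": [[-3.0,1.0,0.5,0,0,0,1],[-3.0,1.0,0.5,0,0,0,1],[-2.5,0.7,0.5,0,0,0,1],[0,0,0,0,0,0,1]]}}

```text
time_s: 4.6
tcp_pos: [0.4557, 0.072, 0.1752]
orientation: [[-0.116, 0.993, 0.009], [0.993, 0.116, 0.005], [0.004, 0.01, -1.0]]
force: [-0.4, 0.1, -0.1]
opening: 1.002
```

Run:
```python
from h import *
s=env.sense();T=s['tcp_pos'];R=s['orientation'];print(T,R.round(4).tolist(),s['time_s'])
o=[]
for n in('top','scene'):
    p=cap(n);im=p['image'].copy()
    u=proj(p,T);print(n,u,[np.round(proj(p,T+R@np.array([sg*.0425,0,-.013])),1) for sg in(1,-1)])
    x,y=(int(u[0])-40,int(u[1])-40)
    c=cv2.resize(im[y:y+80,x:x+80],(400,400),interpolation=2)
    c=np.clip(255*(c/130.)**.6,0,255).astype(np.uint8)
    for v in(T,T+R@[.0425,0,-.013],T+R@[-.0425,0,-.013]):
        k=(proj(p,v)-[x,y]+.5)*5;cv2.circle(c,(int(k[0]),int(k[1])),4,(0,0,255),1)
    o.append(c)
cv2.imwrite('pics/g1.png',np.hstack(o))
```

```text
[0.45570377 0.07204688 0.17518514] [[-0.116, 0.9932, 0.0095], [0.9932, 0.1159, 0.0055], [0.0043, 0.0101, -0.9999]] 4.6
top [289.58843784 256.72556609] [array([268.1, 256.7]), array([311.3, 255.3])]
scene [324.63307693 141.45724404] [array([344.1, 140.1]), array([306.7, 130.5])]
```

View pics/g1.png

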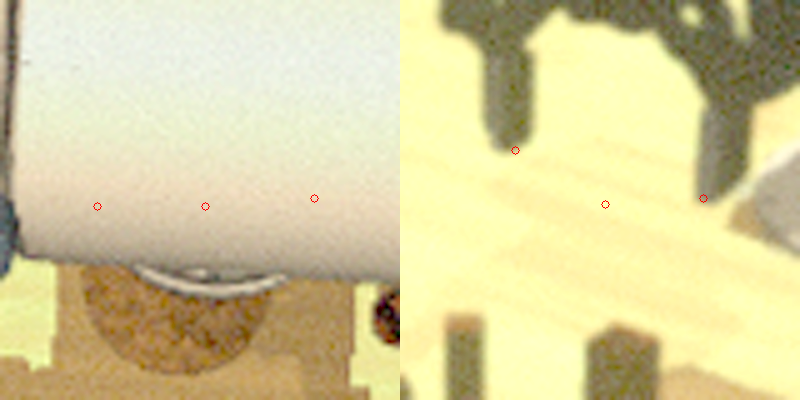

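Request:
{"fn": "play_rows", "kwargs": {"moves": [[0.8,-0.3,0,0.01,-0.0044,0.02,1],[0,0,0,0,0,0,1],[0,0,2.4,0,0,0,1],[0,0,2.4,0,0,0,1],[0,0,2.4,0,0,0,1],[0,0,2.4,0,0,0,1],[0,0,1.0,0,0,0,1],[0,0,0.4,0,0,0,1]]}}

```text
time_s: 5.5
tcp_pos: [0.4514, 0.0867, 0.0646]
orientation: [[-0.107, 0.994, 0.007], [0.994, 0.107, 0.002], [0.001, 0.007, -1.0]]
force: [0.2, -0.0, 0.8]
opening: 1.001
```

Run:
```python
from h import *
s=env.sense();T=s['tcp_pos'];R=s['orientation'];print(T,R.round(4).tolist(),s['time_s'],s['force'])
p=cap('scene');im=p['image'][90:240,240:400];cv2.imwrite('pics/g2.png',np.clip(255*(cv2.resize(im,(640,600),interpolation=2)/130.)**.6,0,255).astype(np.uint8))
```

```text
[0.45140893 0.08667721 0.06461697] [[-0.1071, 0.9942, 0.0071], [0.9942, 0.1071, 0.002], [0.0013, 0.0073, -1.0]] 5.5 [ 0.21025433 -0.02875798  0.83806637]
```

View pics/g2.png

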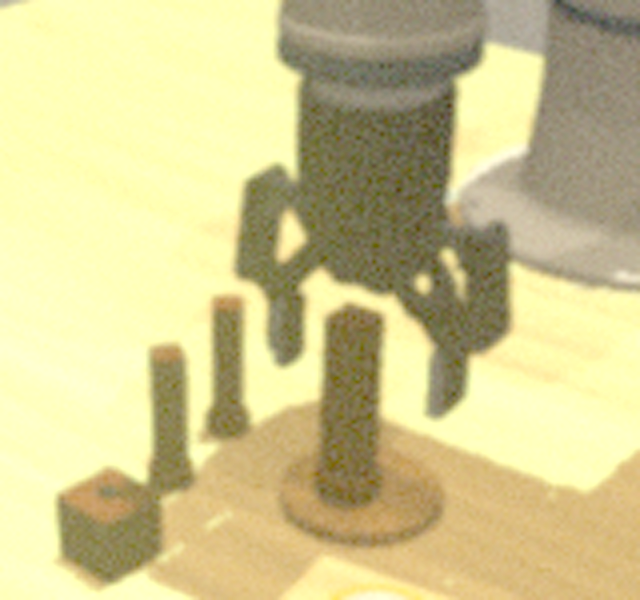

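Request:
{"fn": "play_rows", "kwargs": {"moves": [[-0.75,0,0.3,0.008,-0.001,0.01,1],[0,0,0,0,0,0,1],[0,0,0,0,0,0,1]]}}

```text
time_s: 5.85
tcp_pos: [0.453, 0.079, 0.0626]
orientation: [[-0.098, 0.995, 0.0], [0.995, 0.098, 0.0], [0.0, 0.0, -1.0]]
force: [-0.7, -0.1, 0.1]
opening: 0.999
```

Request:
{"fn": "play_rows", "kwargs": {"moves": [[0,0,0.2,0,0,0,0.5],[0,0,0,0,0,0,0.2],[0,0,0,0,0,0,0.1],[0,0,0,0,0,0,0],[0,0,0,0,0,0,0],[0,0,0,0,0,0,0],[0,0,0,0,0,0,0],[0,0,0,0,0,0,0]], "squeeze": 70}}

```text
time_s: 6.65
tcp_pos: [0.4537, 0.079, 0.0617]
orientation: [[-0.098, 0.995, 0.003], [0.995, 0.098, 0.0], [-0.0, 0.003, -1.0]]
force: [0.2, -1.1, 0.7]
opening: 0.274
```

```bash
cat > st.py <<'E'
from h import *
import sys
s=env.sense();T=s['tcp_pos'];R=s['orientation'];print(T.round(5),R.round(4).tolist(),s['time_s'],s['force'].round(2),s['torque'].round(2),s['opening'])
if len(sys.argv)>1:
    x,y,w,h=map(int,sys.argv[3:7])
    p=cap(sys.argv[1]);im=p['image'][y:y+h,x:x+w];k=600/h;cv2.imwrite('pics/%s.png'%sys.argv[2],np.clip(255*(cv2.resize(im,None,fx=k,fy=k,interpolation=2)/130.)**.6,0,255).astype(np.uint8))
E
python3 st.py scene g3 240 90 160 150
```

```text
[0.45369 0.07898 0.06169] [[-0.0976, 0.9952, 0.0029], [0.9952, 0.0976, 0.0003], [-0.0, 0.0029, -1.0]] 6.65 [ 0.25 -1.07  0.72] [-0.12 -0.   -0.04] 0.2743714582024991
```

View pics/g3.png

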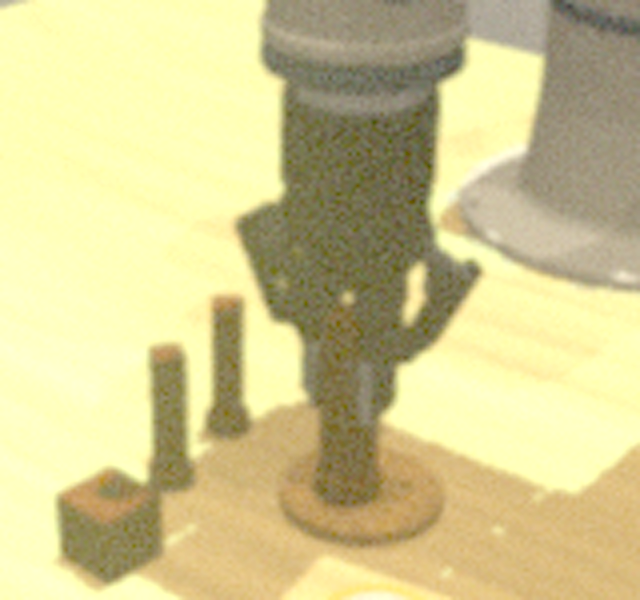

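Request:
{"fn": "play_rows", "kwargs": {"moves": [[0,0,-1.0,0,0,0,0],[0,0,-3,0,0,0,0],[0,0,-3,0,0,0,0],[0,0,-3,0,0,0,0],[0,0,-1,0,0,0,0],[0,0,0,0,0,0,0],[0,0,0,0,0,0,0]]}}

```text
time_s: 7.4
tcp_pos: [0.4521, 0.079, 0.1787]
orientation: [[-0.098, 0.995, 0.002], [0.995, 0.098, 0.0], [0.0, 0.002, -1.0]]
force: [-0.3, 0.0, -1.6]
opening: 0.273
```

```bash
python3 st.py scene g4 240 70 160 150
```

```text
[0.45208 0.079   0.17866] [[-0.0975, 0.9952, 0.0015], [0.9952, 0.0975, 0.0004], [0.0003, 0.0016, -1.0]] 7.4 [-0.27  0.01 -1.65] [ 0.   -0.01  0.01] 0.2733565106583294
```

View pics/g4.png

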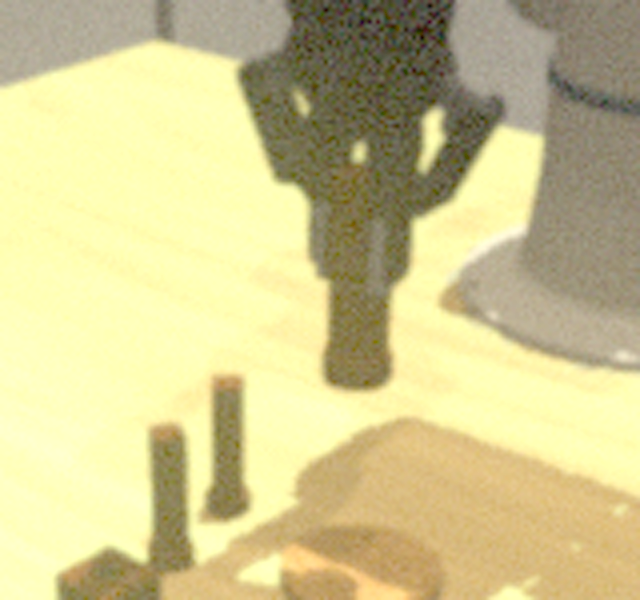

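Request:
{"fn": "play_rows", "kwargs": {"moves": [[1.0,1.4,0,0,0,0,0],[2.0,2.8,0,0,0,0,0],[2.2,3.0,0,0,0,0,0],[2.2,3.0,0,0,0,0,0],[2.0,2.8,0,0,0,0,0],[1.5,2.0,0,0,0,0,0],[0.7,1.0,0,0,0,0,0],[0,0,0,0,0,0,0],[0,0,0,0,0,0,0]]}}

```text
time_s: 8.35
tcp_pos: [0.5994, 0.2142, 0.1663]
orientation: [[-0.096, 0.995, -0.017], [0.995, 0.096, -0.003], [-0.002, -0.017, -1.0]]
force: [-1.1, -0.7, -1.7]
opening: 0.274
```

```bash
python3 st.py
```

```text
[0.59941 0.21424 0.16631] [[-0.0965, 0.9952, -0.017], [0.9953, 0.0964, -0.0032], [-0.0016, -0.0173, -0.9998]] 8.35 [-1.08 -0.68 -1.66] [ 0.01 -0.01  0.01] 0.2742980959749083
```

Request:
{"fn": "play_rows", "kwargs": {"moves": [[0.1,0.5,0,-0.02,0.0016,0,0],[0,0,0,0,0,0,0],[0,0,0,0,0,0,0]]}}

```text
time_s: 8.65
tcp_pos: [0.6028, 0.2142, 0.1653]
orientation: [[-0.095, 0.995, 0.002], [0.995, 0.095, -0.0], [-0.0, 0.002, -1.0]]
force: [-0.4, -0.5, -1.5]
opening: 0.276
```

```bash
python3 st.py scene h1 260 140 130 120; python3 st.py top h2 190 150 100 100
```

```text
[0.60283 0.21425 0.16531] [[-0.0954, 0.9954, 0.0019], [0.9954, 0.0954, -0.0002], [-0.0004, 0.0019, -1.0]] 8.65 [-0.4  -0.55 -1.47] [0.02 0.03 0.03] 0.27636372746227844
[0.60291 0.21427 0.16541] [[-0.0955, 0.9954, 0.0021], [0.9954, 0.0955, -0.0002], [-0.0004, 0.0021, -1.0]] 8.7 [-0.    0.02 -1.26] [-0.01  0.02  0.02] 0.2741603724891446
```

View pics/h1.png

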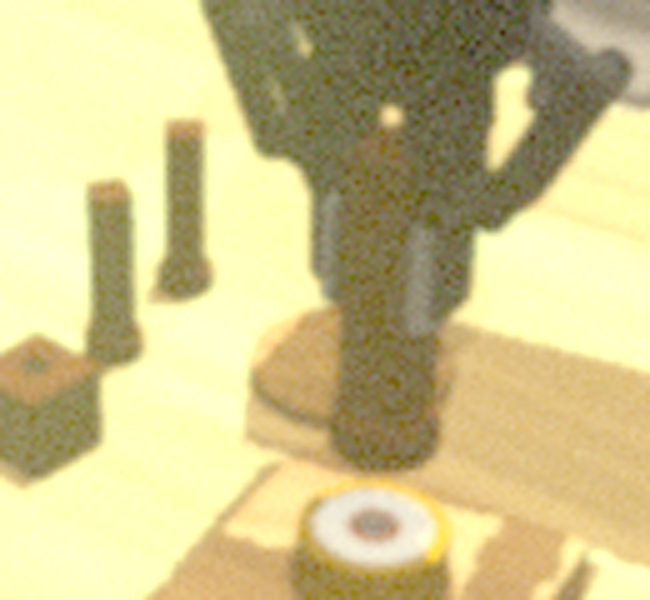

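View pics/h2.png

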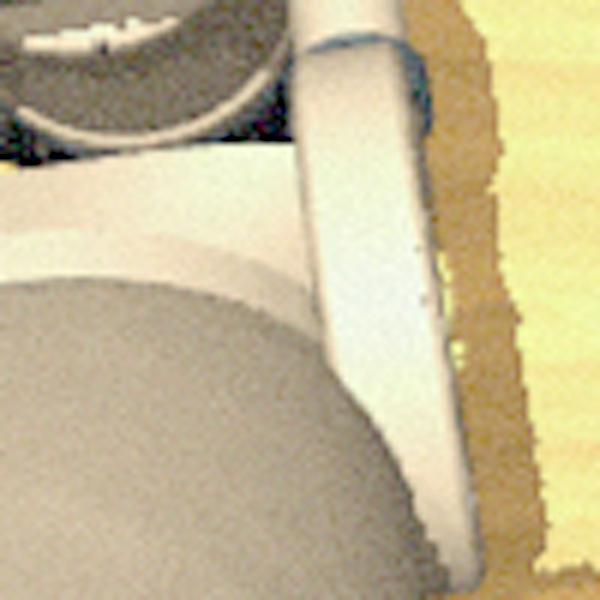

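Run:
```python
from h import *
p=cap('scene')
u=lambda x,y:np.array([260+x/5-.4,140+y/5-.4])
print(atz(p,u(385,442),.1136),atz(p,u(375,523),.085))
for c in((.6028,.2142),): print((proj(p,(*c,.1136))-[260,140])*5,(proj(p,(*c,.085))-[260,140])*5)
```

```text
[0.5996208  0.21504688 0.1136    ] [0.60537546 0.21714806 0.085     ]
[374.85155655 443.26726741] [370.66784098 513.69058767]
```

Request:
{"fn": "play_rows", "kwargs": {"moves": [[0.17,0.37,0.3,0,0,0,0],[0,0,0.6,0,0,0,0],[0,0,0.6,0,0,0,0],[0,0,0.3,0,0,0,0],[0,0,0,0,0,0,0],[0,0,0,0,0,0,0]]}}

```text
time_s: 9.4
tcp_pos: [0.6068, 0.2165, 0.1456]
orientation: [[-0.095, 0.995, 0.002], [0.995, 0.095, -0.0], [-0.0, 0.002, -1.0]]
force: [0.6, 0.5, -1.3]
opening: 0.274
```

```bash
python3 st.py scene h3 260 140 130 120
```

```text
[0.60684 0.21651 0.14556] [[-0.0954, 0.9954, 0.0018], [0.9954, 0.0954, -0.0002], [-0.0004, 0.0018, -1.0]] 9.4 [ 0.57  0.49 -1.28] [-0.01  0.02  0.01] 0.2744282012605884
```

View pics/h3.png

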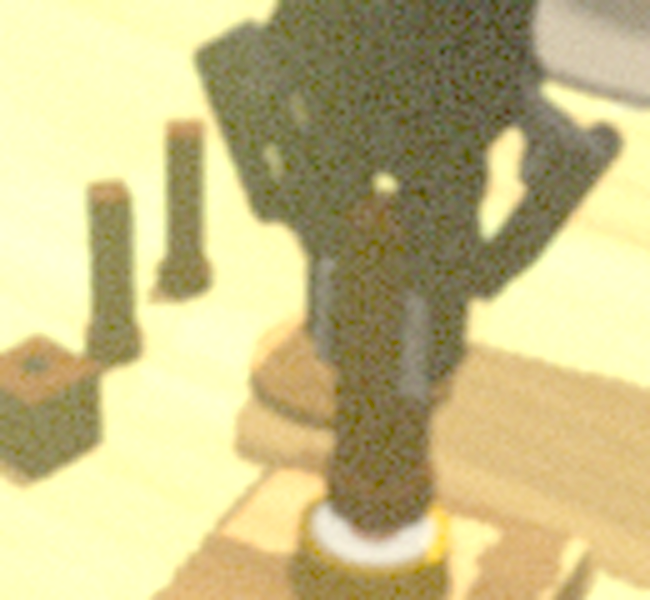

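Run:
```python
from h import *
a=cap('scene')['image']
cv2.imwrite('pics/h4.png',np.clip(255*(cv2.resize(a[225:275,305:365],(720,600),interpolation=2)/130.)**.6,0,255).astype(np.uint8))
p=cap('scene')
u=lambda x,y:np.array([260+x/5-.4,140+y/5-.4])
for y in (505,510,515):print(atz(p,u(380,y),.0939),atz(p,u(375,523),.085))
```

```text
[0.60610288 0.21921166 0.0939    ] [0.60537546 0.21714806 0.085     ]
[0.60820711 0.22082639 0.0939    ] [0.60537546 0.21714806 0.085     ]
[0.61029727 0.22243034 0.0939    ] [0.60537546 0.21714806 0.085     ]
```

View pics/h4.png

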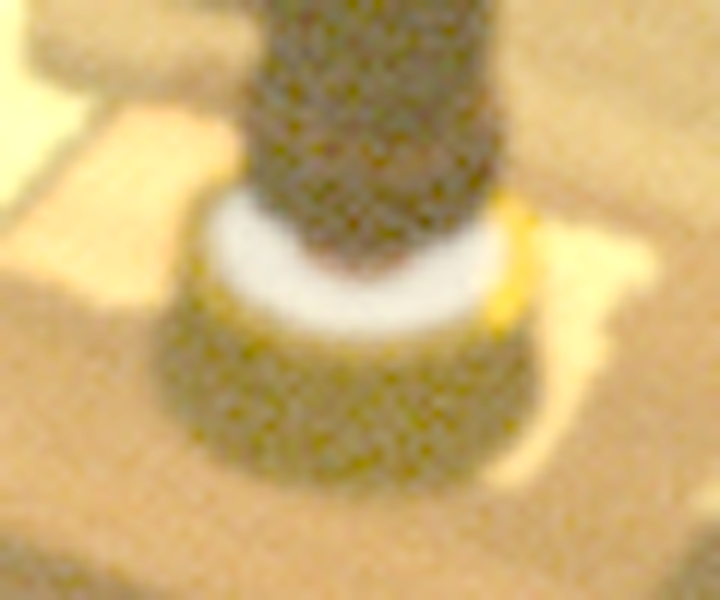

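Run:
```python
from h import *
p=cap('scene')
u=lambda x,y:np.array([305+x/12-.46,225+y/12-.46])
for f,w in((186,235),(183,249),(188,242)):
  a,b=atz(p,u(372,f),.0939),atz(p,u(360,w),.085);print(a,b,(a-b)[:2]*1000)
# model check: circle outlines
for n,c,z,r in(('foot',(.607,.2165),.0939,.018),('win',(.605,.2156),.085,.025)):
  P=np.array([proj(p,(c[0]+r*np.cos(t),c[1]+r*np.sin(t),z)) for t in np.linspace(0,6.28,60)])
  P=(P-[305,225])*12+5.5;print(n,P.min(0),P.max(0))
```

```text
[0.60498353 0.21823057 0.0939    ] [0.60527998 0.21695114 0.085     ] [-0.29645751  1.27942823]
[0.60445331 0.21782359 0.0939    ] [0.60772483 0.21883566 0.085     ] [-3.27151744 -1.0120685 ]
[0.60533651 0.2185015  0.0939    ] [0.60650477 0.21789522 0.085     ] [-1.16826726  0.60628103]
foot [219.31289009 108.19883666] [486.73227682 270.56436278]
win [170.08223619 120.50563335] [537.94257079 346.57823887]
```

Request:
{"fn": "play_rows", "kwargs": {"moves": [[-0.1,0,0.15,0,0,0,0],[0,0,0.15,0,0,0,0],[0,0,0.1,0,0,0,0],[0,0,0.1,0,0,0,0],[0,0,0.05,0,0,0,0]]}}

```text
time_s: 10.1
tcp_pos: [0.6073, 0.2155, 0.1404]
orientation: [[-0.095, 0.995, 0.003], [0.995, 0.095, 0.0], [-0.0, 0.003, -1.0]]
force: [0.4, 0.4, -1.1]
opening: 0.27
```

```bash
python3 st.py
```

```text
[0.60733 0.21549 0.1404 ] [[-0.0954, 0.9954, 0.0031], [0.9954, 0.0954, 0.0002], [-0.0001, 0.0031, -1.0]] 10.1 [ 0.38  0.36 -1.11] [-0.08 -0.01  0.02] 0.2700396289605035
```

Request:
{"fn": "play_rows", "kwargs": {"moves": [[0,0,0.06,0,0,0,0],[0,0,0.06,0,0,0,0],[0,0,0.06,0,0,0,0],[0,0,0.06,0,0,0,0],[0,0,0.06,0,0,0,0],[0,0,0.06,0,0,0,0]]}}

```text
time_s: 10.7
tcp_pos: [0.6074, 0.2155, 0.1365]
orientation: [[-0.095, 0.995, 0.003], [0.995, 0.095, 0.0], [-0.0, 0.003, -1.0]]
force: [-0.1, -0.4, -2.1]
opening: 0.273
```

Request:
{"fn": "play_rows", "kwargs": {"moves": [[0,0,0.06,0,0,0,0],[0,0,0.06,0,0,0,0],[0,0,0.06,0,0,0,0],[0,0,0.06,0,0,0,0]]}}

```text
time_s: 11.1
tcp_pos: [0.6077, 0.2156, 0.1344]
orientation: [[-0.095, 0.995, 0.004], [0.995, 0.095, 0.0], [-0.0, 0.004, -1.0]]
force: [0.1, -0.6, 3.3]
opening: 0.271
```

Request:
{"fn": "play_rows", "kwargs": {"moves": [[0,0,0.06,0,0,0,0],[0,0,0.06,0,0,0,0],[0,0,0.06,0,0,0,0],[0,0,0.06,0,0,0,0]]}}

```text
time_s: 11.5
tcp_pos: [0.608, 0.2156, 0.1324]
orientation: [[-0.095, 0.995, 0.005], [0.995, 0.095, 0.001], [0.0, 0.005, -1.0]]
force: [-0.5, -1.0, 4.4]
opening: 0.273
```

Request:
{"fn": "play_rows", "kwargs": {"moves": [[0,-0.01,0.06,0.001,0,0,0],[0,-0.01,0.06,0.001,0,0,0],[0,-0.01,0.06,0.001,0,0,0],[0,-0.01,0.06,0.001,0,0,0]]}}

```text
time_s: 11.9
tcp_pos: [0.6081, 0.2157, 0.1303]
orientation: [[-0.095, 0.995, 0.002], [0.995, 0.095, 0.0], [0.0, 0.002, -1.0]]
force: [-0.9, -0.7, 3.5]
opening: 0.271
```

Request:
{"fn": "play_rows", "kwargs": {"moves": [[0,-0.01,0.06,0,0,0,0],[0,-0.01,0.06,0,0,0,0],[0,-0.01,0.06,0.001,0,0,0]]}}

```text
time_s: 12.2
tcp_pos: [0.6076, 0.2156, 0.128]
orientation: [[-0.095, 0.995, 0.0], [0.995, 0.095, 0.0], [0.0, 0.0, -1.0]]
force: [-0.4, 0.5, -0.4]
opening: 0.27
```

Request:
{"fn": "play_rows", "kwargs": {"moves": [[0,-0.01,0.06,0,0,0,0],[0,-0.01,0.06,0,0,0,0],[0,-0.01,0.06,0.001,0,0,0]]}}

```text
time_s: 12.5
tcp_pos: [0.6073, 0.2156, 0.1256]
orientation: [[-0.095, 0.995, -0.001], [0.995, 0.095, 0.0], [0.0, -0.001, -1.0]]
force: [0.9, 0.9, 1.9]
opening: 0.273
```

Request:
{"fn": "play_rows", "kwargs": {"moves": [[0,0,0.05,0,0,0,0],[0,0,0.05,0,0,0,0],[0,0,0.05,0,0,0,0],[0,0,0.05,0,0,0,0]]}}

```text
time_s: 12.9
tcp_pos: [0.6073, 0.2156, 0.1235]
orientation: [[-0.095, 0.995, -0.001], [0.995, 0.095, 0.0], [0.0, -0.001, -1.0]]
force: [0.0, 0.1, 0.5]
opening: 0.269
```

Request:
{"fn": "play_rows", "kwargs": {"moves": [[0,0,0.05,0,0,0,0],[0,0,0.05,0,0,0,0],[0,0,0.05,0,0,0,0]]}}

```text
time_s: 13.2
tcp_pos: [0.6073, 0.2156, 0.1219]
orientation: [[-0.095, 0.995, -0.001], [0.995, 0.095, 0.0], [0.0, -0.001, -1.0]]
force: [0.3, -0.3, 1.4]
opening: 0.271
```

Request:
{"fn": "play_rows", "kwargs": {"moves": [[0,0,0.05,0,0,0,0],[0,0,0.05,0,0,0,0],[0,0,0.05,0,0,0,0]]}}

```text
time_s: 13.5
tcp_pos: [0.6073, 0.2156, 0.1203]
orientation: [[-0.095, 0.995, -0.001], [0.995, 0.095, 0.0], [0.0, -0.001, -1.0]]
force: [0.0, -0.2, 2.0]
opening: 0.271
```

Request:
{"fn": "play_rows", "kwargs": {"moves": [[0,0,0.05,0,0,0,0],[0,0,0.05,0,0,0,0]]}}

```text
time_s: 13.7
tcp_pos: [0.6073, 0.2156, 0.1192]
orientation: [[-0.095, 0.995, -0.001], [0.995, 0.095, 0.0], [0.0, -0.001, -1.0]]
force: [0.6, 0.4, 1.6]
opening: 0.273
```

Request:
{"fn": "play_rows", "kwargs": {"moves": [[0,0,0.05,0,0,0,0],[0,0,0.05,0,0,0,0]]}}

```text
time_s: 13.9
tcp_pos: [0.6073, 0.2156, 0.1181]
orientation: [[-0.095, 0.995, -0.001], [0.995, 0.095, 0.0], [0.0, -0.001, -1.0]]
force: [0.4, 0.8, 0.4]
opening: 0.27
```

Request:
{"fn": "play_rows", "kwargs": {"moves": [[0,0,0.05,0,0,0,0],[0,0,0.05,0,0,0,0]]}}

```text
time_s: 14.1
tcp_pos: [0.6073, 0.2156, 0.117]
orientation: [[-0.095, 0.995, -0.001], [0.995, 0.095, 0.0], [0.0, -0.001, -1.0]]
force: [0.5, 0.9, 0.7]
opening: 0.276
```

Request:
{"fn": "play_rows", "kwargs": {"moves": [[0,0,0.05,0,0,0,0],[0,0,0.05,0,0,0,0]]}}

```text
time_s: 14.3
tcp_pos: [0.6073, 0.2156, 0.1159]
orientation: [[-0.095, 0.995, -0.001], [0.995, 0.095, 0.0], [0.0, -0.001, -1.0]]
force: [-0.2, 0.4, 1.2]
opening: 0.27
```

Request:
{"fn": "play_rows", "kwargs": {"moves": [[0,0,0.05,0,0,0,0],[0,0,0.05,0,0,0,0]]}}

```text
time_s: 14.5
tcp_pos: [0.6073, 0.2157, 0.1148]
orientation: [[-0.095, 0.995, -0.001], [0.995, 0.095, 0.0], [0.0, -0.001, -1.0]]
force: [-0.4, 0.7, 1.5]
opening: 0.269
```

Request:
{"fn": "play_rows", "kwargs": {"moves": [[0,0,0.05,0,0,0,0],[0,0,0.05,0,0,0,0]]}}

```text
time_s: 14.7
tcp_pos: [0.6073, 0.2156, 0.1137]
orientation: [[-0.095, 0.995, -0.001], [0.995, 0.095, 0.0], [0.0, -0.001, -1.0]]
force: [1.2, 0.2, 0.5]
opening: 0.272
```

Request:
{"fn": "play_rows", "kwargs": {"moves": [[0,0,0.05,0,0,0,0],[0,0,0.05,0,0,0,0]]}}

```text
time_s: 14.9
tcp_pos: [0.6073, 0.2156, 0.1127]
orientation: [[-0.095, 0.995, -0.001], [0.995, 0.095, 0.0], [0.0, -0.001, -1.0]]
force: [0.3, -0.6, 1.9]
opening: 0.273
```

Request:
{"fn": "play_rows", "kwargs": {"moves": [[0,0,0.05,0,0,0,0],[0,0,0.05,0,0,0,0]]}}

```text
time_s: 15.1
tcp_pos: [0.6073, 0.2156, 0.1116]
orientation: [[-0.095, 0.995, -0.001], [0.995, 0.095, 0.0], [0.0, -0.001, -1.0]]
force: [0.7, -0.2, 1.2]
opening: 0.267
```

Request:
{"fn": "play_rows", "kwargs": {"moves": [[0,0,0.05,0,0,0,0],[0,0,0.05,0,0,0,0]]}}

```text
time_s: 15.3
tcp_pos: [0.6073, 0.2156, 0.1105]
orientation: [[-0.095, 0.995, -0.001], [0.995, 0.095, 0.0], [0.0, -0.001, -1.0]]
force: [-0.0, -0.3, 0.9]
opening: 0.273
```

Request:
{"fn": "play_rows", "kwargs": {"moves": [[0,0,0.05,0,0,0,0],[0,0,0.05,0,0,0,0]]}}

```text
time_s: 15.5
tcp_pos: [0.6073, 0.2156, 0.1094]
orientation: [[-0.095, 0.995, -0.001], [0.995, 0.095, 0.0], [0.0, -0.001, -1.0]]
force: [1.1, -0.5, 1.6]
opening: 0.273
```

Request:
{"fn": "play_rows", "kwargs": {"moves": [[0,0,0.05,0,0,0,0],[0,0,0.05,0,0,0,0]]}}

```text
time_s: 15.7
tcp_pos: [0.6073, 0.2156, 0.1083]
orientation: [[-0.095, 0.995, -0.001], [0.995, 0.095, 0.0], [0.0, -0.001, -1.0]]
force: [-0.4, -0.9, 0.6]
opening: 0.27
```

Request:
{"fn": "play_rows", "kwargs": {"moves": [[0,0,0.05,0,0,0,0],[0,0,0.05,0,0,0,0]]}}

```text
time_s: 15.9
tcp_pos: [0.6075, 0.2157, 0.1081]
orientation: [[-0.095, 0.995, -0.0], [0.995, 0.095, 0.0], [0.0, -0.0, -1.0]]
force: [-3.4, -0.8, 11.7]
opening: 0.272
```

Request:
{"fn": "play_rows", "kwargs": {"moves": [[0,0,0.05,0,0,0,0],[0,0,0.05,0,0,0,0]]}}

```text
time_s: 16.1
tcp_pos: [0.6074, 0.2157, 0.1081]
orientation: [[-0.096, 0.995, 0.0], [0.995, 0.096, 0.0], [0.0, 0.0, -1.0]]
force: [-1.9, -0.5, 8.8]
opening: 0.272
```

```bash
python3 st.py scene k1 260 160 130 120
```

```text
[0.60741 0.2157  0.10814] [[-0.0956, 0.9954, 0.0002], [0.9954, 0.0956, 0.0003], [0.0002, 0.0002, -1.0]] 16.1 [-1.87 -0.54  8.75] [-0.26  0.52  0.03] 0.2717434041207334
```

View pics/k1.png

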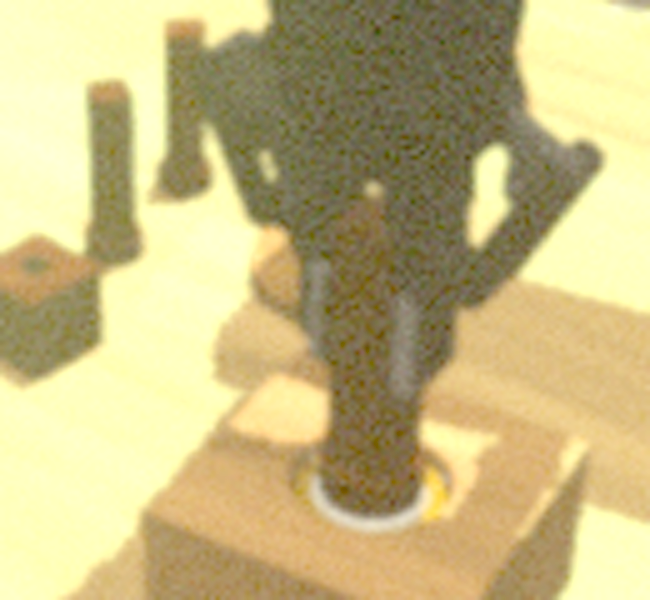

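Request:
{"fn": "play_rows", "kwargs": {"moves": [[0,0,0.06,0,0,0,0],[0,0,0.07,0,0,0,0],[0,0,0.07,0,0,0,0]]}}

```text
time_s: 16.45
tcp_pos: [0.6074, 0.2157, 0.1081]
orientation: [[-0.096, 0.995, 0.001], [0.995, 0.096, 0.0], [0.0, 0.001, -1.0]]
force: [-3.7, -0.3, 12.8]
opening: 0.276
```

Request:
{"fn": "play_rows", "kwargs": {"moves": [[0,0,0.085,0.001,0,0,0],[0,0,0.095,0,0,0,0],[0,0,0.1,0,0,0,0]]}}

```text
time_s: 16.75
tcp_pos: [0.6075, 0.2157, 0.1081]
orientation: [[-0.096, 0.995, 0.002], [0.995, 0.096, 0.001], [0.0, 0.002, -1.0]]
force: [-6.0, -1.9, 18.2]
opening: 0.272
```

Request:
{"fn": "play_rows", "kwargs": {"moves": [[0,-0.02,0.103,0,0,0,0],[0,-0.02,0.103,0,0,0,0],[0,-0.02,0.103,0,0,0,0]]}}

```text
time_s: 17.05
tcp_pos: [0.6073, 0.2157, 0.1081]
orientation: [[-0.096, 0.995, 0.004], [0.995, 0.096, 0.001], [0.0, 0.004, -1.0]]
force: [-3.5, -1.1, 16.1]
opening: 0.273
```

```bash
python3 st.py
```

```text
[0.60731 0.21568 0.10809] [[-0.096, 0.9954, 0.0042], [0.9954, 0.096, 0.0008], [0.0004, 0.0042, -1.0]] 17.05 [-3.5  -1.06 16.09] [-0.4   0.94  0.01] 0.27322596643100755
```

Request:
{"fn": "play_rows", "kwargs": {"moves": [[0,0,0.108,0,0,0,0],[0,0,0.112,0,0,0,0]]}}

```text
time_s: 17.25
tcp_pos: [0.6074, 0.2157, 0.1081]
orientation: [[-0.096, 0.995, 0.005], [0.995, 0.096, 0.001], [0.001, 0.006, -1.0]]
force: [-5.8, -1.3, 19.0]
opening: 0.272
```

Request:
{"fn": "play_rows", "kwargs": {"moves": [[0,0,0.112,0,0,0,0],[0,0,0.112,0,0,0,0]]}}

```text
time_s: 17.45
tcp_pos: [0.6073, 0.2157, 0.1081]
orientation: [[-0.096, 0.995, 0.006], [0.995, 0.096, 0.001], [0.001, 0.006, -1.0]]
force: [-5.8, -1.2, 18.6]
opening: 0.272
```

Request:
{"fn": "play_rows", "kwargs": {"moves": [[0,0,0.05,0,0,0,0],[0,0,0,0,0,0,0],[0,0,-0.1,0,0,0,0],[0,0,-0.5,0,0,0,0],[0,0,-1.5,0,0,0,0],[0,0,-2,0,0,0,0],[0,0,-2,0,0,0,0],[0,0,-1,0,0,0,0],[0,0,0,0,0,0,0],[0,0,0,0,0,0,0]]}}

```text
time_s: 18.45
tcp_pos: [0.6055, 0.2154, 0.1807]
orientation: [[-0.096, 0.995, 0.003], [0.995, 0.096, 0.0], [0.0, 0.003, -1.0]]
force: [-0.1, 0.6, -1.5]
opening: 0.272
```

```bash
python3 st.py scene k2 260 140 130 120
```

```text
[0.60552 0.21537 0.18074] [[-0.0962, 0.9954, 0.0028], [0.9954, 0.0962, 0.0004], [0.0001, 0.0029, -1.0]] 18.45 [-0.07  0.65 -1.48] [-0.05  0.05  0.01] 0.2721953316022573
```

View pics/k2.png

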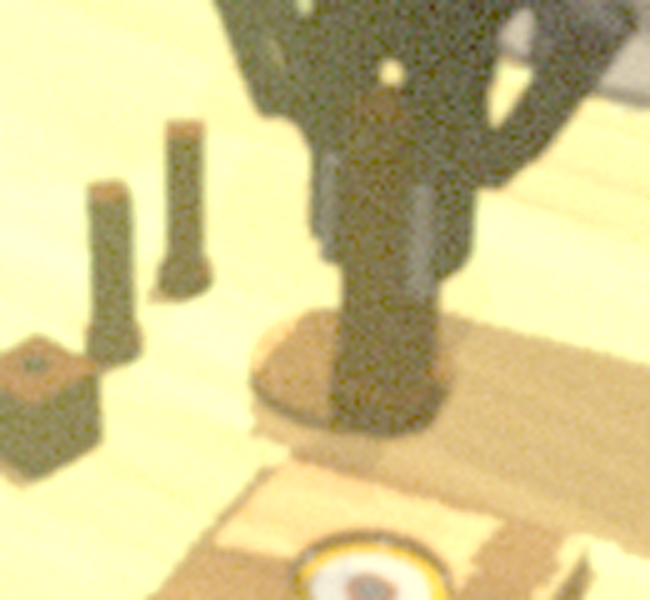

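Request:
{"fn": "play_rows", "kwargs": {"moves": [[-1.0,-1.4,0,0,0,0,0],[-2.0,-2.8,0,0,0,0,0],[-2.2,-3.0,0,0,0,0,0],[-2.2,-3.0,0,0,0,0,0],[-2.0,-2.8,0,0,0,0,0],[-1.5,-2.0,0,0,0,0,0],[-0.7,-1.0,0,0,0,0,0],[0,0,0,0,0,0,0],[0,0,0,0,0,0,0],[0,0,0,0,0,0,0]]}}

```text
time_s: 19.5
tcp_pos: [0.45, 0.0811, 0.1731]
orientation: [[-0.097, 0.995, -0.006], [0.995, 0.097, -0.0], [0.0, -0.006, -1.0]]
force: [0.4, -0.0, -1.3]
opening: 0.271
```

```bash
python3 st.py
```

```text
[0.45001 0.08114 0.17307] [[-0.0969, 0.9953, -0.0064], [0.9953, 0.0969, -0.0003], [0.0003, -0.0064, -1.0]] 19.5 [ 0.42 -0.02 -1.25] [-0.05 -0.01 -0.01] 0.27134377105417834
```

Request:
{"fn": "play_rows", "kwargs": {"moves": [[0,0,0.5,-0.009,0,0,0],[0,0,2,0,0,0,0],[0,0,2.2,0,0,0,0],[0,0,2.2,0,0,0,0],[0,0,1.5,0,0,0,0],[0,0,0.8,0,0,0,0],[0,0,0,0,0,0,0],[0,0,0,0,0,0,0]]}}

```text
time_s: 20.3
tcp_pos: [0.4556, 0.0845, 0.0763]
orientation: [[-0.101, 0.995, 0.01], [0.995, 0.101, 0.002], [0.001, 0.01, -1.0]]
force: [0.4, -1.0, -2.0]
opening: 0.273
```

```bash
python3 st.py scene k3 260 120 130 120; python3 -c "
import cv2"
```

```text
[0.45557 0.08453 0.07625] [[-0.1009, 0.9948, 0.01], [0.9949, 0.1009, 0.0015], [0.0005, 0.0101, -0.9999]] 20.3 [ 0.35 -0.98 -1.96] [-0.   -0.04 -0.08] 0.27306806956301605
```

View pics/k3.png

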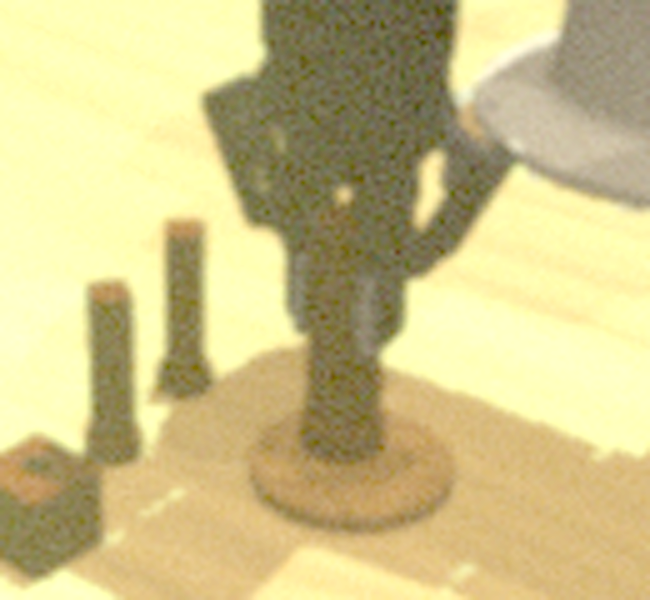

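Request:
{"fn": "play_rows", "kwargs": {"moves": [[-0.35,-0.7,0.2,0.007,-0.001,0,0],[0,0,0.2,0,0,0,0],[0,0,0,0,0,0,0]]}}

```text
time_s: 20.65
tcp_pos: [0.4494, 0.08, 0.0735]
orientation: [[-0.101, 0.995, 0.006], [0.995, 0.101, -0.0], [-0.001, 0.006, -1.0]]
force: [-0.5, 0.3, -1.0]
opening: 0.273
```

```bash
python3 st.py
```

```text
[0.44938 0.08003 0.0735 ] [[-0.101, 0.9949, 0.0057], [0.9949, 0.101, -0.0002], [-0.0008, 0.0057, -1.0]] 20.65 [-0.54  0.34 -0.95] [-0.05 -0.03  0.01] 0.2726867754179943
```

Gap about 12 mm; lowering it.

Request:
{"fn": "play_rows", "kwargs": {"moves": [[0,0,0.2,0.003,0,0,0],[0,0,0.3,0,0,0,0],[0,0,0.2,0,0,0,0],[0,0,0.1,0,0,0,0],[0,0,0,0,0,0,0]]}}

```text
time_s: 21.15
tcp_pos: [0.4498, 0.08, 0.0652]
orientation: [[-0.101, 0.995, 0.003], [0.995, 0.101, -0.0], [-0.001, 0.003, -1.0]]
force: [-0.5, -0.1, -2.3]
opening: 0.275
```

```bash
python3 st.py
```

```text
[0.44981 0.07996 0.06516] [[-0.1007, 0.9949, 0.0035], [0.9949, 0.1007, -0.0004], [-0.0008, 0.0034, -1.0]] 21.15 [-0.5  -0.15 -2.27] [ 0.   -0.02 -0.  ] 0.274858051201132
```

Request:
{"fn": "play_rows", "kwargs": {"moves": [[0,0,0.06,0,0,0,0],[0,0,0.06,0,0,0,0],[0,0,0.06,0,0,0,0],[0,0,0.06,0,0,0,0],[0,0,0.04,0,0,0,0]]}}

```text
time_s: 21.65
tcp_pos: [0.4499, 0.08, 0.0622]
orientation: [[-0.101, 0.995, 0.004], [0.995, 0.101, -0.0], [-0.001, 0.004, -1.0]]
force: [0.4, -0.5, -1.6]
opening: 0.274
```

Request:
{"fn": "play_rows", "kwargs": {"moves": [[0,0,0.04,0,0,0,0],[0,0,0.04,0,0,0,0]]}}

```text
time_s: 21.85
tcp_pos: [0.45, 0.08, 0.0616]
orientation: [[-0.101, 0.995, 0.004], [0.995, 0.101, -0.0], [-0.001, 0.004, -1.0]]
force: [-3.0, 0.6, 20.2]
opening: 0.271
```

Request:
{"fn": "play_rows", "kwargs": {"moves": [[0,0,0,0,0,0,0],[0,0,0,0,0,0,0.35],[0,0,0,0,0,0,0.4],[0,0,0,0,0,0,0.6],[0,0,0,0,0,0,0.9],[0,0,0,0,0,0,1],[0,0,0,0,0,0,1]]}}

```text
time_s: 22.55
tcp_pos: [0.4502, 0.0801, 0.0618]
orientation: [[-0.101, 0.995, 0.005], [0.995, 0.101, -0.0], [-0.001, 0.005, -1.0]]
force: [-0.1, 0.3, 0.0]
opening: 1.002
```

```bash
python3 st.py scene k4 260 120 130 120
```

```text
[0.45024 0.08006 0.06177] [[-0.1008, 0.9949, 0.0046], [0.9949, 0.1008, -0.0004], [-0.0008, 0.0045, -1.0]] 22.55 [-0.07  0.27  0.02] [-0.02  0.01  0.03] 1.0020690064793123
```

View pics/k4.png

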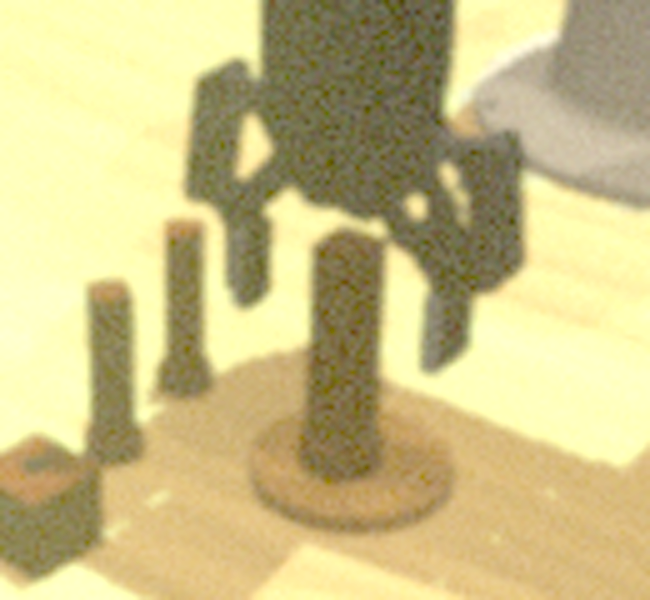

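Standing and free. Retreating upward, then to the side for a last look.

Request:
{"fn": "play_rows", "kwargs": {"moves": [[0,0,-1,0,0,0,1],[0,0,-3,0,0,0,1],[0,0,-3,0,0,0,1],[0,0,-3,0,0,0,1],[0,0,-3,0,0,0,1],[0,0,-2,0,0,0,1],[3,1,0,0,0,0,1],[4,1,0,0,0,0,1],[4,1,0,0,0,0,1],[4,1,0,0,0,0,1],[4,0,0,0,0,0,1],[4,0,0,0,0,0,1],[4,0,0,0,0,0,1],[4,-1,0,0,0,0,1],[4,-1,0,0,0,0,1],[4,-1,0,0,0,0,1],[3,0,0,0,0,0,1],[0,0,0,0,0,0,1],[0,0,0,0,0,0,1]]}}

```text
time_s: 24.5
tcp_pos: [0.4125, 0.5153, 0.2327]
orientation: [[-0.098, 0.995, 0.011], [0.995, 0.098, 0.002], [0.001, 0.011, -1.0]]
force: [0.4, -0.1, 0.2]
opening: 0.997
```

```bash
python3 st.py scene f1 180 130 220 190;python3 st.py top f2 190 140 170 150
```

```text
[0.41247 0.51534 0.23274] [[-0.0984, 0.9951, 0.0109], [0.9952, 0.0983, 0.0022], [0.0011, 0.011, -0.9999]] 24.5 [ 0.43 -0.1   0.2 ] [-0.01  0.04 -0.03] 0.9968602931755594
[0.41259 0.51521 0.23282] [[-0.098, 0.9951, 0.0109], [0.9952, 0.098, 0.0025], [0.0014, 0.0111, -0.9999]] 24.55 [-0.35  0.14  0.29] [-0.01  0.03  0.01] 1.000813913712827
```

View pics/f1.png

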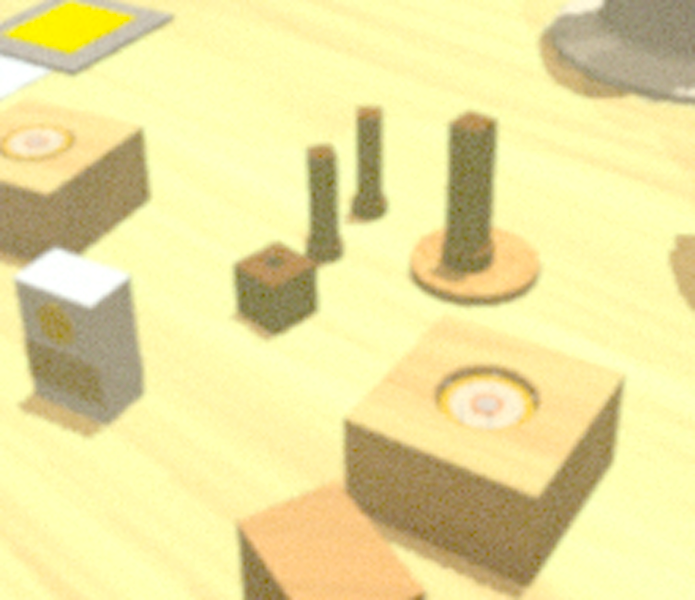

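View pics/f2.png

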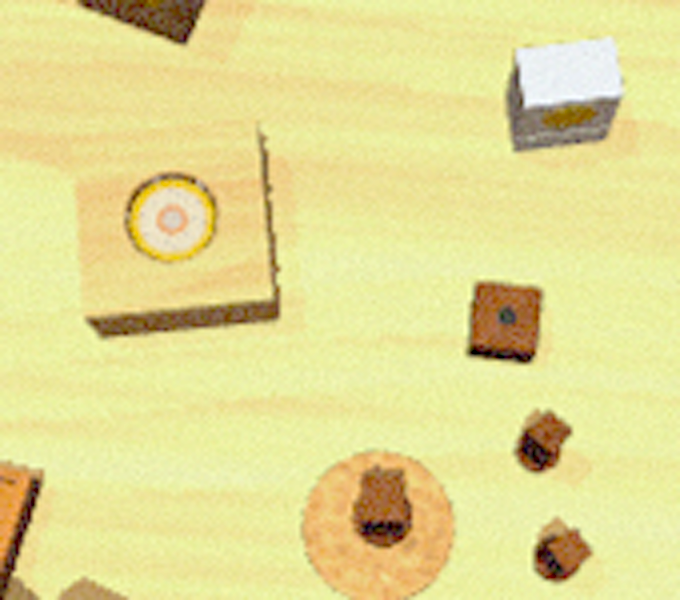

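The window sits level and sunk in the recess: scene crop (488,402), top crop (172,218). The pusher stands upright on the coaster at scene crop (470,190), and the bystanders have not moved.

```bash
python3 -c "
from plant import ticket;print(ticket.close_job())"
```

```text
the job is handed in; nothing more can be done
None
```

The window is pressed home and the pusher stands back upright on its coaster. I handed the job in at about 24.6 s.

- **Pressing:** I gripped the pusher by its handle and pressed the window down at about 5–8 mm/s. The catches gave way, and it slid on at about 2–3 N. It stopped hard with its top about 56.4 mm above the table, within the stated 56–69.5 mm.
- **Seating push:** I held it at 18–19 N measured, about 20 N on the glass once the pusher's weight is added.
- **Last look:** The final pictures from both cameras show the window level below the block top and the pusher upright on the coaster, about 4 mm from where it started. The other things look unmoved, and the gripper is clear.

These were less than ideal:
- **Camera mismatch:** the two cameras disagreed by up to about 9 mm in position. I centred the foot on the window from their relative readings and close-ups, good to about 2–3 mm.
- **Side force:** a sideways force of up to about 6 N showed up during the seating push.
- **Set-down:** the pusher met the coaster with about 20 N for a moment.

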